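# Seat the drilling template on the fixture pins

### The arm

A 6-joint arm with a two-finger parallel gripper is mounted at the origin on a cart in front of the work surface, level with it; the furniture and walls round the work are solid. World frame = base frame: x ahead of the robot, y to its left, z up, the work surface at z = 0. Lengths are in m, angles in degrees, forces in N, time in s.
With the tool pointing down it reaches from about 0.275 to 0.825 m from the base axis. Payload 5.2 kg.
Tool frame: the origin (TCP) lies at the very end of the fingers, on their centre line; the grasp point (between the pads) lies 19 mm behind it (env.grasp_offset is the distance from the TCP to the grasp point, in m); z points along the fingers, y is the line along which they close (so a half turn about z gives the same grasp; the last joint's range is limited). The gripper opens to 93 mm and grips with 3 to 60 N. Pads are 15 mm wide; open, the fingers measure 128 mm over their backs; the gripper's body (75 mm by 188 mm) begins 65 mm behind the grasp point.
Start: joints at [-87.365, 14.817, 87.949, -0, 77.235, -11.62], TCP at [0.135, -0.533, 0.185] pointing down, gripper open.
Joint ranges: [-179.93, 179.93], [-52.35, 119.4], [10.71, 147.94], [-69.91, 249.91], [12.55, 155.21], [-178.61, 178.61]. Speed limits (degrees/s): [147.25, 147.25, 180, 180, 180, 180].

### API

Orientations are given as a 3x3 rotation matrix whose columns are the frame's x, y, z axes.
In Python, from station import env gives the robot as it stands.
- The arm moves only by the tool drive_tool, never from a script. Its argument "deltas" is a list of rows, each an object with "linear": the shift along the tool's x, y, z in units of 25 mm (1.0 is 25 mm), a list of three; "turn": the turn about the tool's z in units of 6 degrees (1.0 is 6 degrees). A call has 1 to 8 rows; each row is the pose to reach, as a shift and turn from the pose commanded when the call began, along the tool's axes at that moment; what a row does not reach only later rows make up. A row lasts 1/8 s, in which the tool goes at most 62.5 mm and 10.7 degrees, less where a joint would pass 70% of its speed; a pose out of reach is approached as far as the arm can. A call with a gripper value outside its range is refused whole. "jaw" is the opening, from -1 (shut) to 1 (fully open), set as the call begins (left out, the last holds). The fingers move at their own pace and stop on an object; "force" is the grip in N (left out, the last holds). Time passes only in rows, so rows that repeat a pose let the fingers close. It gives the time, the measured TCP pose, the force, the opening and the grip force at its end, in the units of the state.
- env.get_state(): the state, without advancing time (a new reading comes with each control period).
- env.camera(name): name is "scene" or "top"; returns a dict with "pixels" (480x640x3 uint8, red, green, blue), "fovy" (degrees; the focal length in pixels is half the picture's height over the tangent of half this angle, whatever the lens; pixels are square), "cx", "cy" (the principal point, pixels), "camera_from_world" (4x4, takes a point from world to camera coordinates). Camera axes: x right, y up, looking along -z (the intrinsics and any distortion apply to the point x, -y, -z); pixel columns grow to the right and rows downward; lengths in m; the calibration is good to about 2 mm. A picture is of the moment at which its call begins. There is no depth.
- env.job_done(): hands the job in; it is judged then, once.
The state is a dict: "t": time; "joint_positions": joint angles; "dq": joint speeds; "tau": joint torques, N m; "eef_pos": TCP position; "orientation": TCP orientation; "force": force on the tool from outside, world axes, zero at the start; "moment": the same for the moment, N m; "finger_gap": finger opening in m; "grasp_force": force on a finger pad.
Only numpy, scipy, OpenCV 4.12 (cv2) and the standard library are available. Lean on these libraries where they do the work, as an engineer would, in place of code of your own. Each camera call takes 0.05 s, during which the arm holds its last target. There are 200 camera calls.

### The job

Pick up the drilling template by its bar handle and set it on the drilling fixture, the right way round, so that its large hole goes over the thick pin and its small hole over the thin pin, and it lies fully home and flat on the fixture. Let go of it, and leave the other things on the bench where they are.

Things in the scene. Friction and masses are not known exactly. Their poses are not given: they have to be found in the camera images.
- template: Loose flat steel drilling template, 125 x 60 x 10 mm, 0.25 to 0.5 kg, lying on the bench, black bar handle on two posts on top. Origin: centre of the plate's underside; x along its length and its handle, z up. Through holes on the long centre line: large (21 mm diameter) at x = -45 mm, small (15 mm) at x = +45 mm. Four drill bushes stand 3 mm above the plate beside the handle.
- handle (a point): Centre of the template's black bar handle, 42 mm above the plate's underside, over its centre and centre of mass. The bar is 60 mm long (template x), 16 mm wide and 18 mm high (33 to 51 mm above the underside); grip it across its width from above. Axes as the template's.
- big_hole (a point): Centre of the template's large hole (21 mm) at the underside. Axes as the template's.
- small_hole (a point): Centre of the template's small hole (15 mm) at the underside. Axes as the template's.
- fixture: Drilling fixture fixed to the bench: grey base 140 x 80 x 14 mm with two upright steel pins 90 mm apart on its long centre line, a small aluminium blank nested between. Origin: centre of the underside, on the bench; x along its length from thick pin to thin pin, z up. The template seats 20 mm above the bench on collars round the pins (30 and 24 mm diameter); blank and nest lie just below.
- big_pin (a point): Axis of the thick pin (18 mm diameter) at seat height, 20 mm above the bench. The pin stands 34 mm above this: 23 mm cylindrical, then a nose that tapers to 6 mm diameter at its top, 54 mm above the bench. Axes as the fixture's; it lies at fixture x = -45 mm.
- small_pin (a point): Axis of the thin pin (12 mm diameter) at seat height, 20 mm above the bench. The pin stands 34 mm above this, as high as the thick one: 23 mm cylindrical, then a nose that tapers to 4 mm diameter. It lies at fixture x = +45 mm.
- threadlocker: Bystander: dark red bottle with a white nozzle, 26 x 38 x 112 mm, upright at the back of the work. Origin: centre of its underside.
- oiler: Bystander: white oil bottle with a yellow nozzle, 29 x 42 x 123 mm, upright. Origin: centre of its underside.
- date_stamp: Bystander: black hand stamp, 30 x 44 x 82 mm, upright. Origin: centre of its underside.
- hex_keys: Bystander: red hex key holder, 37 x 105 x 20 mm, lying flat. Origin: centre of its underside.
- cover_a: Bystander: black moulded gear cover, 116 x 73 x 43 mm, lying on the bench. Origin: centre of its underside.
- ring_gauge: Bystander: pale setting ring, 42 mm outside diameter, 12 mm high, near the front edge. Origin: centre of its underside.
- screwdriver: Bystander: screwdriver with an orange handle, 30 x 204 x 32 mm, lying along the front edge. Origin: centre of its underside.

How it is judged:
By the outcome, as a careful person would: the job done as asked, in the order asked, and still so for the second after the job is handed in, with the robot touching nothing.
It also fails if it takes over 38 s, if anything falls off the work surface, if the arm or the gripper's body presses on something with over 40 N, if the wrist force passes 120 N, or if a joint passes its speed limit or range.

## Working session

There is one attempt and no reset: what is moved stays moved. The work goes in short steps, Python scripts to look and compute and a tool call to move; the robot and the scene stay as the last step left them, time stands still between calls to the robot, and variables do not carry over. Pictures are saved under pics/ and viewed, at most 10 in all, crops included, and the job is handed in when it is done.

Besides the shell and the picture viewer there is one more tool, called after "Request:" as a command line: name --argument value ..., lists and objects as JSON in quotes. drive_tool: Moves the arm, as the interface text tells. Its arguments: {"type":"object","properties":{"deltas":{"type":"array"},"jaw":{"type":"number"},"force":{"type":"number"}},"required":["deltas"]}

```bash
mkdir -p pics; ls; cat > h.py <<'E'
import numpy as np, cv2
from station import env
def cam(n):
    c=env.camera(n); c['img']=cv2.cvtColor(c['pixels'],cv2.COLOR_RGB2BGR); return c
def K(c):
    f=240/np.tan(np.radians(c['fovy'])/2); return f
def ray(c,u,v):
    f=K(c); d=np.array([(u-c['cx'])/f,-(v-c['cy'])/f,-1.])
    M=np.array(c['camera_from_world']); R=M[:3,:3]; o=-R.T@M[:3,3]
    return o,R.T@d
def onz(c,u,v,z):
    o,d=ray(c,u,v); return o+d*(z-o[2])/d[2]
def proj(c,p):
    M=np.array(c['camera_from_world']); q=M[:3,:3]@np.array(p)+M[:3,3]; f=K(c)
    return np.array([c['cx']+f*q[0]/-q[2], c['cy']-f*q[1]/-q[2]])
E
python3 - <<'E'
from h import *
for n in ['scene','top']:
    c=cam(n); cv2.imwrite(f'pics/{n}0.png',c['img']); print(n,{k:v for k,v in c.items() if k not in('pixels','img')})
    M=c['camera_from_world'];print(-M[:3,:3].T@M[:3,3])
s=env.get_state();print(s)
E
```

```text
pics
scene {'fovy': 52.41816188537511, 'cx': 312.0582196953743, 'cy': 242.68018718745788, 'camera_from_world': array([[-0.4796478 , -0.87743775, -0.0064023 ,  0.422429  ],
       [ 0.53162889, -0.29640205,  0.79342079, -0.26230022],
       [-0.698075  ,  0.37715889,  0.60863985, -0.70903603],
       [ 0.        ,  0.        ,  0.        ,  1.        ]])}
[-0.15289681  0.56032807  0.64236654]
top {'fovy': 55.65281147370693, 'cx': 322.9030930550323, 'cy': 240.31485940132092, 'camera_from_world': array([[ 2.75332717e-02, -9.99620720e-01, -5.79466853e-04,
         1.49928965e-01],
       [ 9.98118254e-01,  2.74601063e-02,  5.48260327e-02,
        -5.52298711e-01],
       [-5.47893261e-02, -2.08791650e-03,  9.98495754e-01,
        -1.07695424e+00],
       [ 0.00000000e+00,  0.00000000e+00,  0.00000000e+00,
         1.00000000e+00]])}
[0.48812579 0.16278969 1.10570146]
{'t': 0.1, 'joint_positions': array([-8.73649817e+01,  1.48542892e+01,  8.80010079e+01, -7.20766590e-04,
        7.72363956e+01, -1.16179269e+01]), 'dq': array([ 0.05084199,  0.01759305, -0.23336149,  0.0138631 , -0.01030828,
       -0.07706255]), 'tau': array([ 9.26001885e-04, -4.38211298e+01, -2.84644890e+01,  7.18986802e-02,
        3.62045900e-02, -4.49074105e-05]), 'eef_pos': array([ 0.13542044, -0.53252745,  0.18453497]), 'orientation': array([[ 9.69217582e-01,  2.46205751e-01, -8.58291302e-05],
       [ 2.46205570e-01, -9.69216314e-01,  1.59808192e-03],
       [ 3.10269966e-04, -1.57002070e-03, -9.99998719e-01]]), 'force': array([-0.58552872, -0.02467016,  0.19867891]), 'moment': array([0.01237072, 0.02861166, 0.02828953]), 'grasp_force': 0.0, 'finger_gap': 0.09319031330448976}
```

View pics/scene0.png

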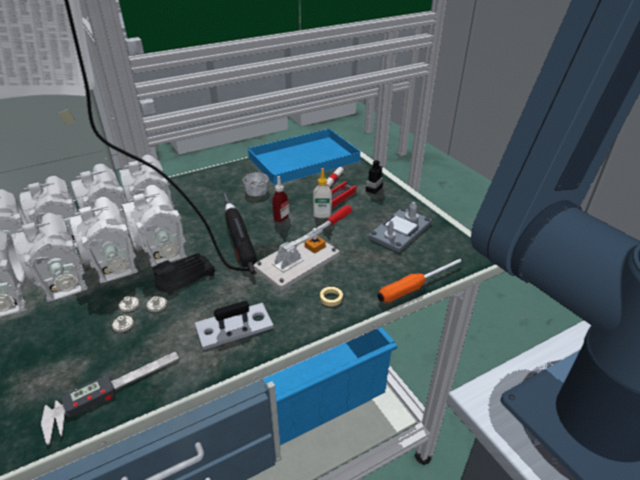

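View pics/top0.png

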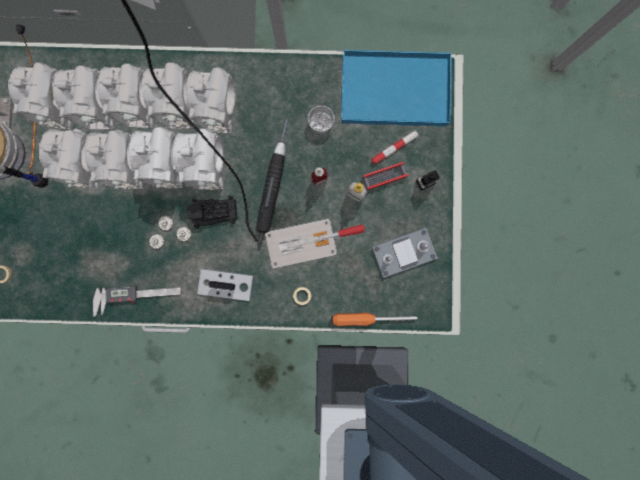

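The template is at about (225,286) in the top view and (234,325) in the scene view. The fixture is at (405,253) and (402,228). I'll enlarge both.

```bash
python3 - <<'E'
from h import *
t=cv2.imread('pics/top0.png');s=cv2.imread('pics/scene0.png')
def cr(i,x,y,w=80,h=60): return cv2.resize(i[y:y+h,x:x+w],(400,300),interpolation=cv2.INTER_CUBIC)
cv2.imwrite('pics/z.png',np.vstack([np.hstack([cr(t,185,256),cr(t,365,223)]),np.hstack([cr(s,194,295),cr(s,362,198)])]))
E
```

```text
(no output)
```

View pics/z.png

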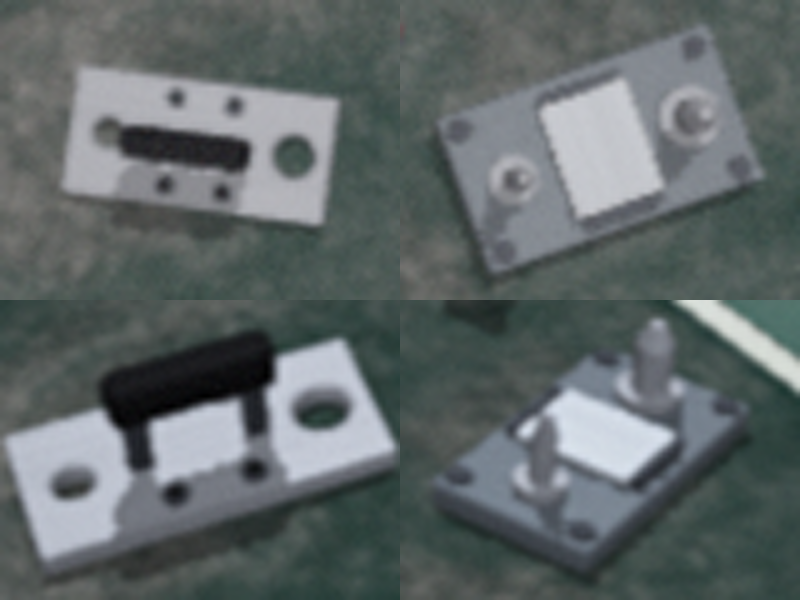

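In the top crop the template's large hole is on the right, near (244,287), and its small hole is at about (207,282). The fixture's thick pin is also on the right, near (423,246), and its thin pin is at about (388,259). So only a small turn is needed.

```bash
cat > m.py <<'E'
from h import *
def P(ox,oy,pts,qx,qy): return np.float32([[ox+(x-qx+.5)/5-.5,oy+(y-qy+.5)/5-.5] for x,y in pts]).reshape(-1,1,2)
def sub(img,p):
    g=cv2.cvtColor(img,cv2.COLOR_BGR2GRAY)
    return cv2.cornerSubPix(g,p.copy(),(3,3),(-1,-1),(3,50,.01)).reshape(-1,2)
E
python3 - <<'E'
from m import *
T=cam('top');S=cam('scene')
def rep(name,c,p,z,refine=True):
    q=sub(c['img'],p) if refine else p.reshape(-1,2)
    if refine: print('shift px',np.abs(q-p.reshape(-1,2)).max(1).round(1))
    w=np.array([onz(c,u,v,z) for u,v in q]);print(name,(w[:,:2]*1000).round(1).tolist())
    n=len(w)
    if n==4:
        e=[np.linalg.norm(w[i]-w[(i+1)%4])*1000 for i in range(4)]
        d=(w[1]-w[0]+w[2]-w[3])[:2]; print('  ctr',(w.mean(0)*1000).round(1),'edges',np.round(e,1),'ang',np.degrees(np.arctan2(d[1],d[0])).round(2))
    else:
        d=(w[1]-w[0])[:2];print('  mid',(w.mean(0)*1000).round(1),np.linalg.norm(d)*1000,np.degrees(np.arctan2(d[1],d[0])).round(2))
# order: from large-hole end to small-hole end first
rep('tplT',T,P(185,256,[(340,99),(80,67),(63,190),(323,226)],0,0),.010)
rep('tplS',S,P(194,295,[(345,339),(5,437),(45,562),(398,455)],0,300),.010)
rep('tplholesT',T,P(185,256,[(294,157),(109,131)],0,0),.010,False)
rep('tplholesS',S,P(194,295,[(322,408),(73,482)],0,300),.010,False)
rep('fixT',T,P(365,223,[(707,25),(437,122),(494,274),(763,178)],400,0),.014)
rep('fixS',S,P(362,198,[(590,357),(435,492),(588,570),(747,412)],400,300),.014)
rep('collT',T,P(365,223,[(689,117),(513,181)],400,0),.020,False)
rep('collS',S,P(362,198,[(649,390),(541,483)],400,300),.020,False)
rep('tipT',T,P(365,223,[(697,115),(519,179)],400,0),.054,False)
rep('tipS',S,P(362,198,[(656,323),(544,423)],400,300),.054,False)
E
```

```text
shift px [0.4 0.6 0.  0.7]
tplT [[459.2, 332.7], [471.4, 458.8], [412.1, 462.8], [398.9, 339.3]]
  ctr [435.4 398.4  10. ] edges [126.7  59.4 124.2  60.7] ang 84.2
shift px [0.8 0.1 0.4 1.2]
tplS [[459.5, 335.6], [472.0, 459.2], [411.3, 465.4], [399.5, 341.0]]
  ctr [435.6 400.3  10. ] edges [124.3  61.1 125.   60.3] ang 84.41
tplholesT [[430.8, 352.7], [440.8, 442.0]]
  mid [435.8 397.4  10. ] 89.85645779352417 83.62
tplholesS [[430.4, 355.9], [439.8, 445.3]]
  mid [435.1 400.6  10. ] 89.91948941285098 83.96
shift px [0.6 3.  0.4 0.4]
fixT [[586.0, -80.7], [528.1, 44.8], [462.3, 17.5], [511.6, -109.6]]
  ctr [522. -32.  14.] edges [138.1  71.3 136.3  79.8] ang 113.0
shift px [0.4 2.2 0.  1.9]
fixS [[582.4, -67.7], [530.7, 46.5], [453.6, 28.3], [508.1, -94.9]]
  ctr [518.7 -22.   14. ] edges [125.4  79.2 134.8  79.1] ang 114.1
collT [[540.6, -73.0], [507.8, 10.5]]
  mid [524.2 -31.2  20. ] 89.70438522214103 111.5
collS [[539.9, -69.2], [506.0, 14.9]]
  mid [522.9 -27.2  20. ] 90.65102458662112 111.93
tipT [[540.0, -69.3], [508.2, 12.5]]
  mid [524.1 -28.4  54. ] 87.77463236473855 111.29
tipS [[542.5, -70.2], [503.9, 18.7]]
  mid [523.2 -25.8  54. ] 96.90852653952001 113.53
```

Request:
drive_tool --deltas '[{"linear":[14.5,-14.2,0],"turn":-11.6},{"linear":[14.5,-14.2,0],"turn":-11.6},{"linear":[14.5,-14.2,0],"turn":-11.6},{"linear":[14.5,-14.2,0],"turn":-11.6},{"linear":[14.5,-14.2,0],"turn":-11.6},{"linear":[14.5,-14.2,0],"turn":-11.6},{"linear":[14.5,-14.2,0],"turn":-11.6},{"linear":[14.5,-14.2,0],"turn":-11.6}]' --jaw 1

```text
t: 1.2
eef_pos: [0.3963, -0.1043, 0.1855]
orientation: [[0.106, 0.994, 0.001], [0.994, -0.106, -0.001], [-0.001, 0.001, -1.0]]
force: [0.3, -0.7, 1.4]
finger_gap: 0.0928
grasp_force: 0.0
```

```bash
cat > go.py <<'E'
import sys
from h import *
def go(x,y,z,yaw):
    s=env.get_state();R=np.array(s['orientation']);p=np.array(s['eef_pos'])
    d=R.T@(np.array([x,y,z])-p)/.025
    cy=np.degrees(np.arctan2(R[1,0],R[0,0]));print('t',s['t'],'p',(p*1000).round(1),'yaw',cy.round(2),'F',np.round(s['force'],1),'gap',s['finger_gap'],'gf',s['grasp_force'])
    print('linear',d.round(2),'turn',round(-(yaw-cy)/6,2))
if __name__=='__main__': go(*map(float,sys.argv[1:5]))
E
python3 go.py .4355 .399 .13 84.2
```

```text
t 1.2 p [ 396.3 -104.3  185.5] yaw 83.89 F [ 0.3 -0.7  1.4] gap 0.09279926278731211 gf 0.0
linear [20.18 -0.59  2.21] turn -0.05
```

Request:
drive_tool --deltas '[{"linear":[20.2,-0.6,0]},{"linear":[20.2,-0.6,0]},{"linear":[20.2,-0.6,0]},{"linear":[20.2,-0.6,0]},{"linear":[20.2,-0.6,0.5]},{"linear":[20.2,-0.6,1.0]},{"linear":[20.2,-0.6,1.5]},{"linear":[20.2,-0.6,2.2]}]'

```text
validation failed for argument at $.de...
```

```bash
python3 go.py .4355 .399 .024 84.2;python3 - <<'E'
from h import *
c=cam('scene');t=cam('top')
for q,n in((c,'s'),(t,'t')):print(n,proj(q,env.get_state()['eef_pos']))
cv2.imwrite('pics/a.png',np.vstack([cv2.resize(i[y:y+75,x:x+200],(800,300),interpolation=cv2.INTER_CUBIC) for i,x,y in((c['img'],130,270),(t['img'],125,248))]))
E
```

```text
t 1.2 p [ 396.3 -104.3  185.5] yaw 83.89 F [ 0.3 -0.7  1.4] gap 0.09279926278731211 gf 0.0
linear [20.19 -0.59  6.45] turn -0.05
s [482.44369747 175.44918936]
t [452.76929137 314.09703437]
```

View pics/a.png

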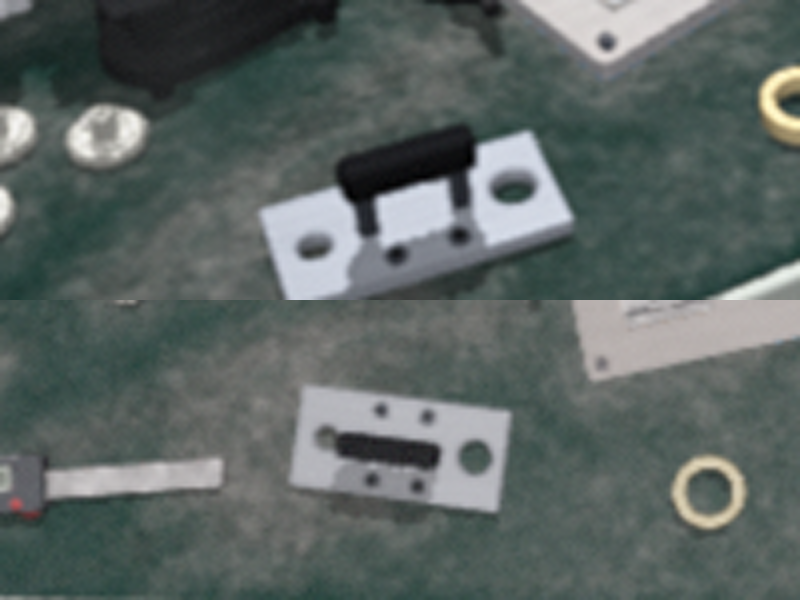

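The move was refused because rows need a "turn". The arm hasn't moved, and the picture shows the template untouched, with its handle centred near (231,310) in the scene view.

Request:
drive_tool --deltas '[{"linear":[20.2,-0.6,0],"turn":0},{"linear":[20.2,-0.6,0],"turn":0},{"linear":[20.2,-0.6,0],"turn":0},{"linear":[20.2,-0.6,0],"turn":0},{"linear":[20.2,-0.6,0.5],"turn":0},{"linear":[20.2,-0.6,1.0],"turn":0},{"linear":[20.2,-0.6,1.5],"turn":0},{"linear":[20.2,-0.6,2.2],"turn":0}]'

```text
t: 2.3
eef_pos: [0.4352, 0.3867, 0.1366]
orientation: [[0.107, 0.994, 0.003], [0.994, -0.107, 0.001], [0.001, 0.003, -1.0]]
force: [0.5, -1.1, -0.7]
finger_gap: 0.093
grasp_force: 0.0
```

```bash
python3 go.py .4355 .399 .024 84.2
```

```text
t 2.3 p [435.2 386.7 136.6] yaw 83.84 F [ 0.5 -1.1 -0.7] gap 0.09295382206271988 gf 0.0
linear [ 0.49 -0.05  4.5 ] turn -0.06
```

Request:
drive_tool --deltas '[{"linear":[0,0,0],"turn":0},{"linear":[0,0,0],"turn":0}]'

```text
t: 2.55
eef_pos: [0.4339, 0.3837, 0.1358]
orientation: [[0.107, 0.994, -0.001], [0.994, -0.107, -0.001], [-0.001, -0.001, -1.0]]
force: [0.9, -0.2, 0.0]
finger_gap: 0.093
grasp_force: 0.0
```

```bash
python3 go.py .4355 .399 .024 84.2
```

```text
t 2.55 p [433.9 383.7 135.8] yaw 83.85 F [ 0.9 -0.2  0. ] gap 0.09297564655743316 gf 0.0
linear [0.62 0.   4.47] turn -0.06
```

Request:
drive_tool --deltas '[{"linear":[0.6,0,1.0],"turn":-0.05},{"linear":[0.6,0,2.0],"turn":-0.05},{"linear":[0.6,0,3.0],"turn":-0.05},{"linear":[0.6,0,4.0],"turn":-0.05},{"linear":[0.6,0,4.5],"turn":-0.05},{"linear":[0.6,0,4.5],"turn":-0.05}]'

```text
t: 3.3
eef_pos: [0.4357, 0.3986, 0.0239]
orientation: [[0.103, 0.995, -0.0], [0.995, -0.103, -0.0], [-0.0, -0.0, -1.0]]
force: [-0.8, 0.4, 0.3]
finger_gap: 0.0929
grasp_force: 0.0
```

```bash
python3 go.py .4355 .399 .024 84.2;python3 - <<'E'
from h import *
c=cam('scene');t=cam('top')
for q,n in((c,'s'),(t,'t')):print(n,proj(q,env.get_state()['eef_pos']))
cv2.imwrite('pics/b.png',np.vstack([cv2.resize(i[y:y+60,x:x+160],(800,300),interpolation=cv2.INTER_CUBIC) for i,x,y in((c['img'],150,290),(t['img'],145,252))]))
E
```

```text
t 3.3 p [435.7 398.6  23.9] yaw 84.07 F [-0.8  0.4  0.3] gap 0.09289965172218195 gf 0.0
linear [ 0.01 -0.01 -0.  ] turn -0.02
s [232.82831813 316.88340623]
t [222.55322501 284.41359523]
```

View pics/b.png

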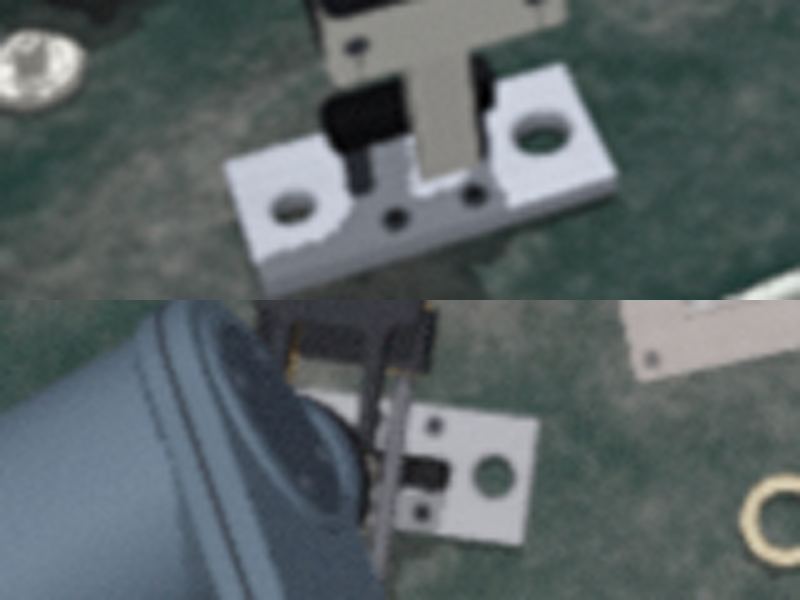

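The fingers straddle the handle bar, with the near finger in front of it around (239,314) in the scene view. Closing.

Request:
drive_tool --deltas '[{"linear":[0,0,0],"turn":0},{"linear":[0,0,0],"turn":0},{"linear":[0,0,0],"turn":0},{"linear":[0,0,0],"turn":0},{"linear":[0,0,0],"turn":0},{"linear":[0,0,0],"turn":0},{"linear":[0,0,0],"turn":0},{"linear":[0,0,0],"turn":0}]' --jaw -1 --force 35

```text
t: 4.4
eef_pos: [0.4353, 0.3999, 0.0236]
orientation: [[0.102, 0.995, -0.0], [0.995, -0.102, 0.0], [-0.0, -0.0, -1.0]]
force: [0.6, 1.6, -0.1]
finger_gap: 0.0176
grasp_force: 0.0
```

Request:
drive_tool --deltas '[{"linear":[0,0,0],"turn":0},{"linear":[0,0,-1],"turn":0},{"linear":[0,0,-2],"turn":0},{"linear":[0,0,-3.5],"turn":0},{"linear":[0,0,-5],"turn":0},{"linear":[0,0,-5],"turn":0}]'

```text
t: 5.15
eef_pos: [0.4373, 0.4011, 0.1522]
orientation: [[0.102, 0.995, 0.006], [0.995, -0.102, 0.004], [0.004, 0.006, -1.0]]
force: [-0.7, 0.8, -0.5]
finger_gap: 0.0008
grasp_force: 0.0
```

```bash
python3 go.py .5236 -.029 .14 111.7
```

```text
t 5.15 p [437.3 401.1 152.2] yaw 84.16 F [-0.7  0.8 -0.5] gap 0.000821455419250078 gf 0.0
linear [-16.77   5.18   0.44] turn -4.59
```

```bash
python3 - <<'E'
from h import *
c=cam('scene');t=cam('top')
cv2.imwrite('pics/c.png',np.hstack([cv2.resize(i[y:y+150,x:x+100],(400,600),interpolation=cv2.INTER_CUBIC) for i,x,y in((c['img'],185,230),(t['img'],175,220))]))
E
```

```text
(no output)
```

View pics/c.png

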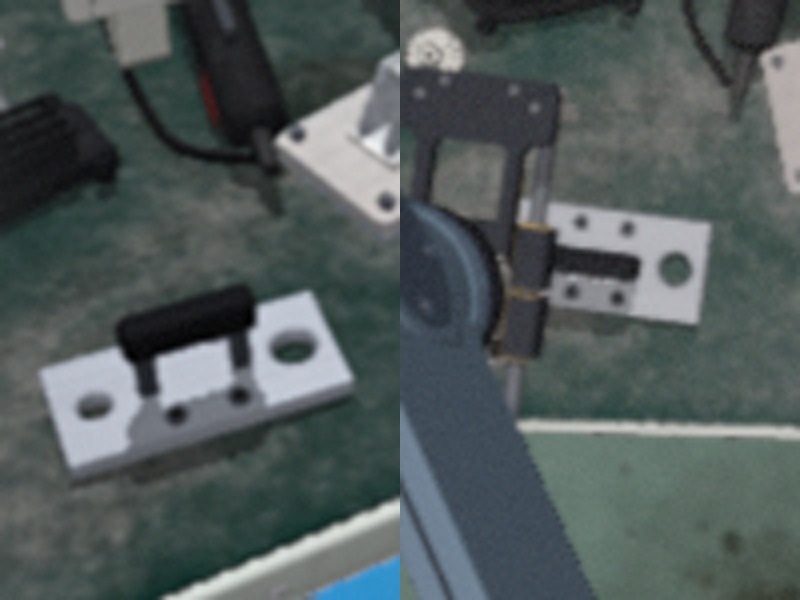

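The template is still lying where it was, with its handle near (231,311). The jaws were still closing when the lift began. I'll regrip and wait for the grip force.

Request:
drive_tool --deltas '[{"linear":[0,0,0],"turn":0},{"linear":[0,0,0],"turn":0},{"linear":[0,0,0.5],"turn":0},{"linear":[0,0,1.5],"turn":0},{"linear":[0,0,2.5],"turn":0},{"linear":[0,0,3.0],"turn":0},{"linear":[0,0,3.0],"turn":0}]' --jaw 0

```text
t: 6.12
eef_pos: [0.4345, 0.3993, 0.0723]
orientation: [[0.102, 0.995, -0.002], [0.995, -0.102, -0.001], [-0.002, -0.002, -1.0]]
force: [0.7, -0.7, -0.1]
finger_gap: 0.0461
grasp_force: 0.0
```

```bash
python3 go.py .4355 .399 .024 84.2; python3 - <<'E'
from m import *
S=cam('scene');p=P(194,295,[(345,339),(5,437),(45,562),(398,455)],0,300)
w=np.array([onz(S,u,v,.01) for u,v in sub(S['img'],p)]);print(w.mean(0),w)
E
```

```text
t 6.125 p [434.5 399.3  72.3] yaw 84.15 F [ 0.7 -0.7 -0.1] gap 0.0460936356528367 gf 0.0
linear [-0.01  0.04  1.93] turn -0.01
[0.43556128 0.40031106 0.01      ] [[0.45954365 0.33559223 0.01      ]
 [0.47198273 0.45927044 0.01      ]
 [0.41115664 0.46539757 0.01      ]
 [0.39956211 0.34098401 0.01      ]]
```

Unmoved. Going down, then closing.

Request:
drive_tool --deltas '[{"linear":[0,0,0.8],"turn":0},{"linear":[0,0,1.6],"turn":0},{"linear":[0,0,2.0],"turn":0},{"linear":[0,0,2.0],"turn":0}]'

```text
t: 6.68
eef_pos: [0.4353, 0.3999, 0.0237]
orientation: [[0.102, 0.995, -0.0], [0.995, -0.102, -0.0], [-0.0, -0.0, -1.0]]
force: [-0.3, -0.7, 0.1]
finger_gap: 0.0463
grasp_force: 0.0
```

Request:
drive_tool --deltas '[{"linear":[0,0,0],"turn":0},{"linear":[0,0,0],"turn":0},{"linear":[0,0,0],"turn":0},{"linear":[0,0,0],"turn":0},{"linear":[0,0,0],"turn":0},{"linear":[0,0,0],"turn":0},{"linear":[0,0,0],"turn":0},{"linear":[0,0,0],"turn":0}]' --jaw -1 --force 45

```text
t: 7.68
eef_pos: [0.4353, 0.3998, 0.0236]
orientation: [[0.102, 0.995, -0.0], [0.995, -0.102, -0.0], [-0.0, -0.0, -1.0]]
force: [-0.1, 0.1, 0.8]
finger_gap: 0.0006
grasp_force: 0.0
```

```bash
python3 - <<'E'
from h import *
c=cam('scene');t=cam('top');p=env.get_state()['eef_pos']
print(proj(c,p),proj(t,p))
cv2.imwrite('pics/d.png',np.hstack([cv2.resize(i[y:y+120,x:x+80],(400,600),interpolation=cv2.INTER_CUBIC) for i,x,y in((c['img'],192,250),(t['img'],185,230))]))
E
```

```text
[233.06244438 317.82545089] [222.60379577 284.83807268]
```

View pics/d.png

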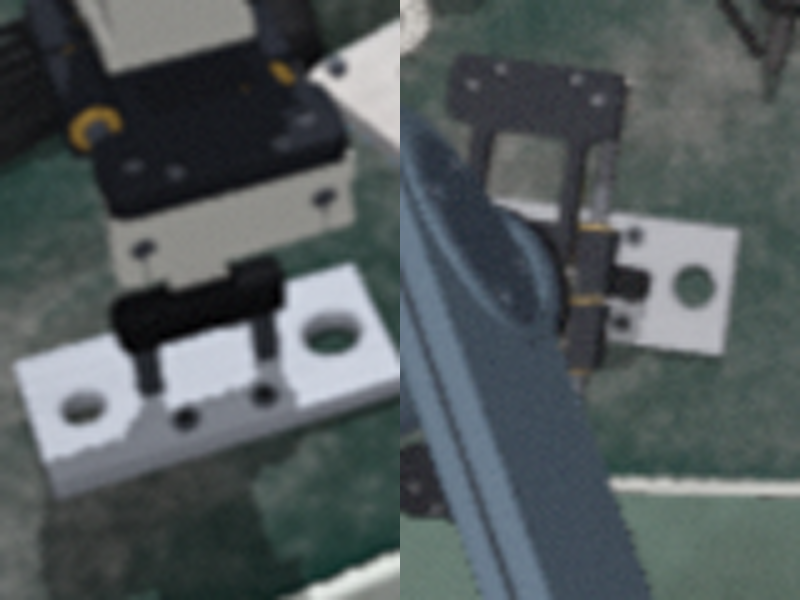

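The jaws closed fully at handle height, but the bar shows in front of the fingers. I need to check where the fingers really are.

```bash
python3 - <<'E'
from h import *
c=cam('scene');t=cam('top');s=env.get_state();p=s['eef_pos']
print(s['finger_gap'],s['force'],s['orientation'].round(3))
for z in(.024,.043,.06,.085,.11,.15): q=[p[0],p[1],z];print(z,'scene',proj(c,q).round(1),'crop',((proj(c,q)-[192,250])*5).round(),'top crop',((proj(t,q)-[185,230])*5+[400,0]).round())
print('open front tip',((proj(c,[.389,.399,.024])-[150,290])*5).round(),'half', ((proj(c,[.389-.0175,.399,.024])-[150,290])*5).round())
for x in (.435-.008,.435+.008):
  for z in(.033,.051): print('bar edge mid',x,z,((proj(c,[x,.399,z])-[192,250])*5).round(), ((proj(t,[x,.399,z])-[185,230])*5+[400,0]).round())
E
```

```text
0.0009684742269090382 [-0.12191019 -0.78893767  0.04941097] [[ 0.102  0.995  0.   ]
 [ 0.995 -0.102 -0.   ]
 [-0.     0.    -1.   ]]
0.024 scene [233.  317.7] crop [205. 338.] top crop [588. 274.]
0.043 scene [231.9 309.9] crop [199. 300.] top crop [579. 276.]
0.06 scene [230.8 302.8] crop [194. 264.] top crop [571. 278.]
0.085 scene [229.2 292. ] crop [186. 210.] top crop [558. 280.]
0.11 scene [227.5 280.8] crop [178. 154.] top crop [544. 283.]
0.15 scene [224.7 261.9] crop [163.  60.] top crop [521. 287.]
open front tip [468. 226.] half [489. 261.]
bar edge mid 0.427 0.033 [214. 335.] [585. 293.]
bar edge mid 0.427 0.051 [208. 297.] [576. 295.]
bar edge mid 0.443 0.033 [197. 305.] [586. 259.]
bar edge mid 0.443 0.051 [191. 268.] [577. 260.]
```

```bash
python3 - <<'E'
from h import *
c=cam('scene');b=cv2.imread('pics/b.png')
def onx(u,v,x):
    o,d=ray(c,u,v);return ((o+d*(x-o[0])/d[0])*1000).round(1)
for t in(.0,.008,.0175):
    print('open tip',onx(150+447.5/5-.4,290+180.5/5-.4,.3892-t),'closed',onx(192+197.5/5-.4,250+288/5-.4,.4353-t))
print('tip width: L',onx(150+417/5,290+186/5,.38),'R',onx(150+480/5,290+176/5,.38))
E
```

```text
open tip [389.2 404.4  49.6] closed [435.3 400.5  49.8]
open tip [381.2 406.7  58.4] closed [427.3 402.7  57.9]
open tip [371.7 409.4  68.8] closed [417.8 405.2  67.5]
tip width: L [380.  416.7  61.2] R [380.  395.6  54.9]
```

Casting rays onto the finger in both the open and closed pictures puts the tips at about z = 0.05–0.06, level with the bar top. That is roughly 30 mm higher than the reported TCP. I'll reopen, lower with a force check and close to test this.

Request:
drive_tool --deltas '[{"linear":[0,0,0],"turn":0},{"linear":[0,0,0],"turn":0},{"linear":[0,0,0],"turn":0},{"linear":[0,0,0],"turn":0},{"linear":[0,0,0.2],"turn":0},{"linear":[0,0,0.4],"turn":0}]' --jaw -0.1

```text
t: 8.68
eef_pos: [0.4352, 0.3998, 0.0132]
orientation: [[0.102, 0.995, -0.0], [0.995, -0.102, -0.0], [-0.0, -0.0, -1.0]]
force: [-0.7, -0.3, -0.0]
finger_gap: 0.042
grasp_force: 0.0
```

Request:
drive_tool --deltas '[{"linear":[0,0,0],"turn":0},{"linear":[0,0,0],"turn":0},{"linear":[0,0,0],"turn":0},{"linear":[0,0,0],"turn":0}]' --jaw -1 --force 10

```text
t: 9.18
eef_pos: [0.4351, 0.4, 0.0137]
orientation: [[0.102, 0.995, -0.0], [0.995, -0.102, 0.0], [0.0, -0.0, -1.0]]
force: [-0.7, -0.5, 0.3]
finger_gap: 0.0158
grasp_force: 10.0
```

Confirmed: the jaws stop on the bar with a 15.8 mm gap and 10 N of grip, so the real tips sit about 30 mm above the reported z. Reopening a little and going deeper for a full grip.

Request:
drive_tool --deltas '[{"linear":[0,0,0],"turn":0},{"linear":[0,0,0.1],"turn":0},{"linear":[0,0,0.3],"turn":0},{"linear":[0,0,0.5],"turn":0},{"linear":[0,0,0.6],"turn":0}]' --jaw -0.5

```text
t: 9.8
eef_pos: [0.435, 0.3996, -0.002]
orientation: [[0.102, 0.995, -0.001], [0.995, -0.102, -0.0], [-0.001, -0.001, -1.0]]
force: [0.1, 1.0, 0.3]
finger_gap: 0.0235
grasp_force: 0.0
```

Request:
drive_tool --deltas '[{"linear":[0,0,0],"turn":0},{"linear":[0,0,0],"turn":0},{"linear":[0,0,0],"turn":0},{"linear":[0,0,0],"turn":0}]' --jaw -1 --force 40

```text
t: 10.3
eef_pos: [0.4351, 0.3997, -0.0015]
orientation: [[0.102, 0.995, -0.0], [0.995, -0.102, -0.0], [-0.0, -0.0, -1.0]]
force: [-0.8, -0.2, -2.4]
finger_gap: 0.0159
grasp_force: 40.0
```

Request:
drive_tool --deltas '[{"linear":[0,0,-0.3],"turn":0},{"linear":[0,0,-1],"turn":0},{"linear":[0,0,-2],"turn":0},{"linear":[0,0,-3],"turn":0},{"linear":[0,0,-4.5],"turn":0},{"linear":[0,0,-6],"turn":0},{"linear":[0,0,-6],"turn":0}]'

```text
t: 11.18
eef_pos: [0.4376, 0.4014, 0.1535]
orientation: [[0.102, 0.995, 0.008], [0.995, -0.102, 0.005], [0.006, 0.007, -1.0]]
force: [0.4, 0.7, -2.9]
finger_gap: 0.0158
grasp_force: 40.0
```

```bash
python3 go.py .5236 -.029 .148 111.7
```

```text
t 11.175 p [437.6 401.4 153.5] yaw 84.16 F [ 0.4  0.7 -2.9] gap 0.01583087406415609 gf 39.99906599521637
linear [-16.78   5.17   0.16] turn -4.59
```

Request:
drive_tool --deltas '[{"linear":[-16.7,5.26,0],"turn":-4.59},{"linear":[-16.7,5.26,0],"turn":-4.59},{"linear":[-16.7,5.26,0],"turn":-4.59},{"linear":[-16.7,5.26,0],"turn":-4.59},{"linear":[-16.7,5.26,0],"turn":-4.59},{"linear":[-16.7,5.26,0],"turn":-4.59},{"linear":[-16.7,5.26,0],"turn":-4.59},{"linear":[-16.7,5.26,0],"turn":-4.59}]'

```text
t: 12.18
eef_pos: [0.5236, -0.0329, 0.1477]
orientation: [[-0.365, 0.931, -0.001], [0.931, 0.365, -0.001], [-0.0, -0.001, -1.0]]
force: [-0.4, 0.7, -2.7]
finger_gap: 0.0156
grasp_force: 40.0
```

Request:
drive_tool --deltas '[{"linear":[0,0,1.0],"turn":0},{"linear":[0,0,2.0],"turn":0},{"linear":[0,0,3.0],"turn":0},{"linear":[0,0,3.2],"turn":0},{"linear":[0,0,3.2],"turn":0}]'

```text
t: 12.8
eef_pos: [0.5233, -0.0283, 0.0686]
orientation: [[-0.37, 0.929, -0.001], [0.929, 0.37, 0.0], [0.001, -0.001, -1.0]]
force: [-0.1, -0.5, -3.0]
finger_gap: 0.0155
grasp_force: 40.0
```

```bash
python3 go.py .5236 -.029 .058 111.7; python3 - <<'E'
from h import *
c=cam('scene');t=cam('top')
cv2.imwrite('pics/raw_e_s.png',c['img']);cv2.imwrite('pics/raw_e_t.png',t['img'])
cv2.imwrite('pics/e.png',np.hstack([cv2.resize(i[y:y+120,x:x+80],(400,600),interpolation=cv2.INTER_CUBIC) for i,x,y in((c['img'],362,150),(t['img'],365,193))]))
E
```

```text
t 12.8 p [523.3 -28.3  68.6] yaw 111.73 F [-0.1 -0.5 -3. ] gap 0.015514216518374738 gf 39.9955415725708
linear [-0.03 -0.    0.42] turn 0.0
```

View pics/e.png

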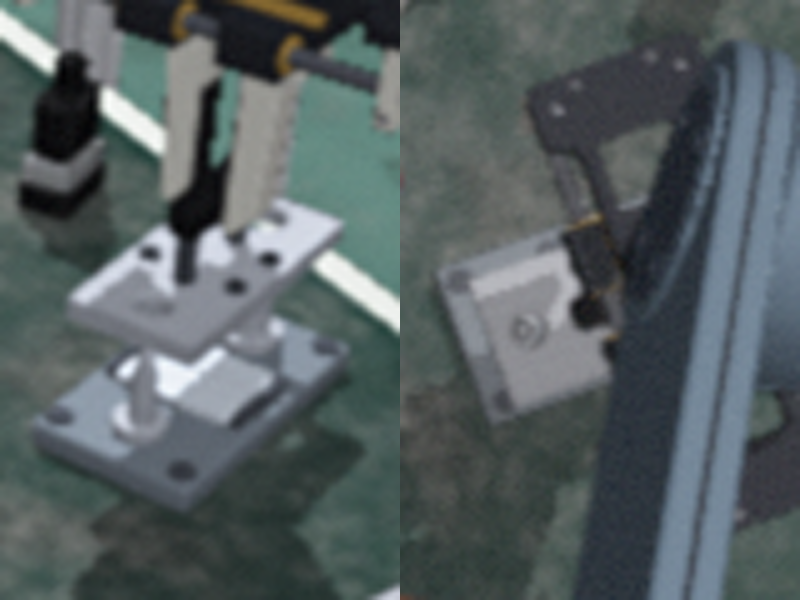

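The held plate hovers over the pins. In the top view the thin pin shows nearly central in the small hole, at about (390,259), and the plate is parallel to the base. I'll compute the offset.

```bash
python3 - <<'E'
from m import *
T=cam('top');S=cam('scene')
p=P(362,150,[(345,222),(70,300),(190,345)],0,0)
q=sub(S['img'],p);print((q-p.reshape(-1,2)).round(1).tolist())
for z in(.075,.080,.085):
    w=np.array([onz(S,u,v,z) for u,v in q])[:,:2]*1000
    r=w[0];l=w[1];f=w[2]  # r: big end front, f: small end front, l: small end back
    print(z,w.round(1).tolist(),'len',np.linalg.norm(r-f).round(1),'wid',np.linalg.norm(l-f).round(1),'ctr(diag)',((r+l)/2).round(1),'ang',np.degrees(np.arctan2(*(f-r)[::-1])).round(2))
    h=onz(T,*P(365,193,[(529,331)],400,0)[0,0],z)*1000;print(' small hole top',h.round(1))
    h=onz(S,*P(362,150,[(153,301)],0,0)[0,0],z)*1000;print(' small hole scene',h.round(1))
h=P(365,193,[(531,329)],400,0)[0,0];print('pin tip seen',h,onz(T,*h,.054)*1000)
E
```

```text
[[-0.30000001192092896, -0.699999988079071], [-0.4000000059604645, -1.600000023841858], [0.0, 0.0]]
0.075 [[527.8, -103.7], [538.4, 35.1], [481.7, 14.1]] len 126.5 wid 60.5 ctr(diag) [533.1 -34.3] ang 111.39
 small hole top [507.  11.  75.]
 small hole scene [515.4   8.1  75. ]
0.08 [[521.8, -97.8], [532.4, 39.8], [476.1, 18.9]] len 125.4 wid 60.0 ctr(diag) [527.1 -29. ] ang 111.39
 small hole top [506.9  11.7  80. ]
 small hole scene [509.5  12.9  80. ]
0.085 [[515.8, -92.0], [526.3, 44.4], [470.5, 23.7]] len 124.3 wid 59.5 ctr(diag) [521.  -23.8] ang 111.39
 small hole top [506.8  12.4  85. ]
 small hole scene [503.6  17.8  85. ]
pin tip seen [390.8 258.4] [508.30427793   6.97016148  54.        ]
```

Request:
drive_tool --deltas '[{"linear":[0,0,0.4],"turn":0},{"linear":[0,0,0.7],"turn":0},{"linear":[0,0,0.85],"turn":0},{"linear":[0,0,1.0],"turn":0},{"linear":[0,0,1.0],"turn":0}]'

```text
t: 13.62
eef_pos: [0.5234, -0.0288, 0.0433]
orientation: [[-0.37, 0.929, -0.001], [0.929, 0.37, 0.0], [0.0, -0.0, -1.0]]
force: [0.4, 0.5, -2.8]
finger_gap: 0.0157
grasp_force: 40.0
```

Request:
drive_tool --deltas '[{"linear":[0,0,0.08],"turn":0},{"linear":[0,0,0.16],"turn":0},{"linear":[0,0,0.24],"turn":0},{"linear":[0,0,0.24],"turn":0}]'

```text
t: 14.12
eef_pos: [0.5239, -0.029, 0.0376]
orientation: [[-0.37, 0.929, 0.0], [0.929, 0.37, -0.0], [-0.0, 0.0, -1.0]]
force: [-0.1, -1.1, -3.0]
finger_gap: 0.0155
grasp_force: 40.0
```

```bash
python3 -c "
from h import *
s=env.get_state();print(s['force'],s['moment'],s['eef_pos'])"
```

```text
[-0.07834626 -1.11525146 -3.00139388] [-0.11526741 -0.33038238 -0.04928443] [ 0.52388077 -0.02897111  0.03762424]
```

No contact, and the plate should be past the noses. Continuing down.

Request:
drive_tool --deltas '[{"linear":[0,0,0.12],"turn":0},{"linear":[0,0,0.24],"turn":0},{"linear":[0,0,0.36],"turn":0},{"linear":[0,0,0.48],"turn":0},{"linear":[0,0,0.48],"turn":0}]'

```text
t: 14.75
eef_pos: [0.5238, -0.0289, 0.0254]
orientation: [[-0.37, 0.929, 0.0], [0.929, 0.37, 0.0], [-0.0, 0.0, -1.0]]
force: [2.5, -1.5, -3.3]
finger_gap: 0.0154
grasp_force: 40.0
```

Request:
drive_tool --deltas '[{"linear":[0,0,0.08],"turn":0},{"linear":[0,0,0.16],"turn":0},{"linear":[0,0,0.24],"turn":0},{"linear":[0,0,0.24],"turn":0}]'

```text
t: 15.25
eef_pos: [0.5238, -0.0289, 0.0196]
orientation: [[-0.37, 0.929, 0.0], [0.929, 0.37, -0.0], [-0.0, 0.0, -1.0]]
force: [1.7, -1.8, -2.6]
finger_gap: 0.0159
grasp_force: 40.0
```

Slight side contact only. I'll creep to the seat.

Request:
drive_tool --deltas '[{"linear":[0,0,0.03],"turn":0},{"linear":[0,0,0.06],"turn":0},{"linear":[0,0,0.06],"turn":0}]'

```text
t: 15.62
eef_pos: [0.5238, -0.029, 0.0183]
orientation: [[-0.37, 0.929, 0.0], [0.929, 0.37, -0.0], [-0.0, 0.0, -1.0]]
force: [1.7, -1.9, -0.8]
finger_gap: 0.0155
grasp_force: 40.0
```

```bash
python3 - <<'E'
from h import *
s=env.get_state();print(s['force'].round(1),s['eef_pos'].round(4))
c=cam('scene');t=cam('top')
cv2.imwrite('pics/f.png',np.hstack([cv2.resize(i[y:y+120,x:x+80],(400,600),interpolation=cv2.INTER_CUBIC) for i,x,y in((c['img'],362,150),(t['img'],365,193))]))
E
```

```text
[ 1.7 -1.9 -0.8] [ 0.5238 -0.029   0.0183]
```

View pics/f.png

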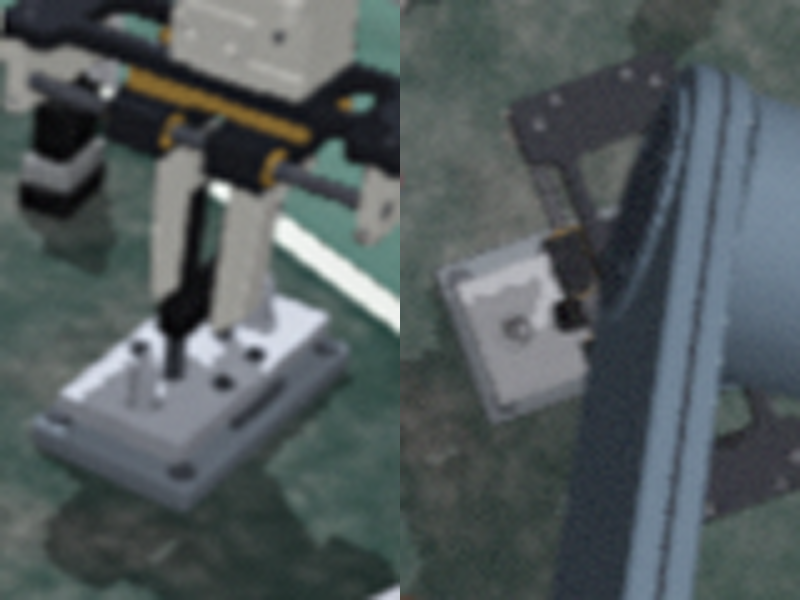

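Both pins stand through their holes, the thin one at about (389,225) in the scene view, and the plate is on or just above the seat. The weight is coming off the wrist. Pressing lightly to confirm.

Request:
drive_tool --deltas '[{"linear":[0,0,0.02],"turn":0},{"linear":[0,0,0.04],"turn":0},{"linear":[0,0,0.04],"turn":0}]'

```text
t: 16.1
eef_pos: [0.5239, -0.029, 0.0183]
orientation: [[-0.37, 0.929, 0.001], [0.929, 0.37, -0.0], [-0.001, 0.001, -1.0]]
force: [-0.8, -1.4, 8.8]
finger_gap: 0.0159
grasp_force: 40.0
```

It is seated: 8.8 N upward and no further descent. Releasing and rising straight up.

Request:
drive_tool --deltas '[{"linear":[0,0,0],"turn":0},{"linear":[0,0,0],"turn":0},{"linear":[0,0,0],"turn":0},{"linear":[0,0,0],"turn":0},{"linear":[0,0,0],"turn":0}]' --jaw -0.2

```text
t: 16.73
eef_pos: [0.5235, -0.0288, 0.017]
orientation: [[-0.37, 0.929, -0.0], [0.929, 0.37, 0.0], [0.0, -0.0, -1.0]]
force: [-0.3, 0.1, 0.4]
finger_gap: 0.0371
grasp_force: 0.0
```

Request:
drive_tool --deltas '[{"linear":[0,0,-0.3],"turn":0},{"linear":[0,0,-0.8],"turn":0},{"linear":[0,0,-2],"turn":0},{"linear":[0,0,-3.5],"turn":0},{"linear":[0,0,-5],"turn":0},{"linear":[0,0,-6],"turn":0},{"linear":[0,0,-6],"turn":0},{"linear":[0,0,-6],"turn":0}]'

```text
t: 17.73
eef_pos: [0.523, -0.0287, 0.1665]
orientation: [[-0.37, 0.929, -0.001], [0.929, 0.37, 0.0], [0.0, -0.001, -1.0]]
force: [0.7, 0.4, -0.3]
finger_gap: 0.037
grasp_force: 0.0
```

```bash
python3 - <<'E'
from h import *
c=cam('scene');t=cam('top')
cv2.imwrite('pics/g.png',np.hstack([cv2.resize(i[y:y+h,x:x+w],(400,600) ,interpolation=cv2.INTER_CUBIC) for i,x,y,w,h in((c['img'],362,150,80,120),(t['img'],365,193,80,120))]))
E
```

```text
(no output)
```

View pics/g.png

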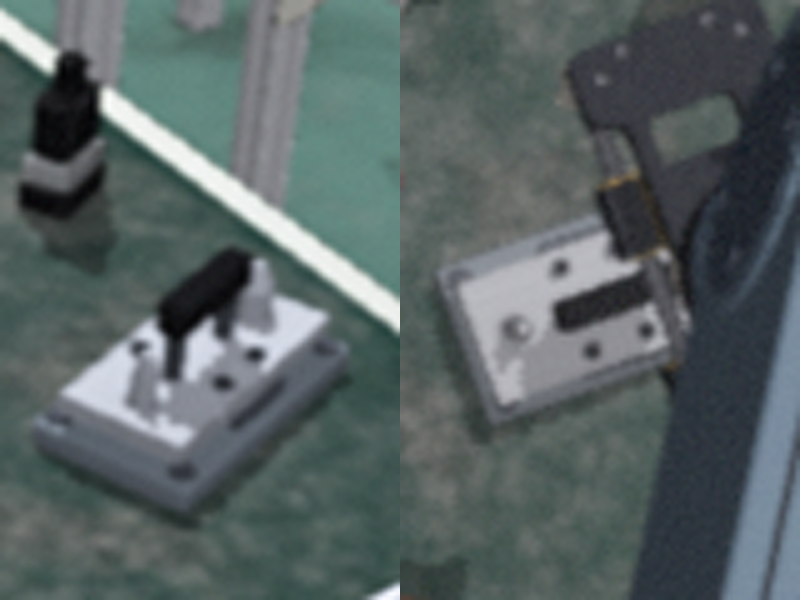

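The template lies flat on the fixture with both pins through it, thin pin near (390,226) and thick pin near (414,209) in the scene view. The gripper is clear.

```bash
python3 -c "
from station import env
print(env.job_done())"
```

```text
the job is handed in; nothing more can be done
None
```

The template is on the fixture the right way round, seated flat on both pins, released with the gripper clear, and handed in at about 18 s of the 38 s allowed; two early grip attempts missed because the fingertips were about 30 mm higher than reported, but they didn't move the template.

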